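# Scoop the ferrite cores from the sorting tray into the parts tub

### The job

Take the hand scoop from its rest, scoop the four black ferrite cores out of the long grey sorting tray and tip them into the big beige parts tub, then set the scoop back flat in its rest and let go. Move the cores with the scoop only, never with the fingers, and leave the other things on the desk where they are.

Things in the scene. Friction and masses are not known exactly. Their poses are not given: they have to be found in the camera images.
- scoop_pan (a point): Aluminium hand scoop, black handle, 0.18 kg; point at the centre of the top of its flat pan floor (2 mm thick, the front 16 mm thinning to 0.8 mm at the lip). +x points out of the open mouth, +z up out of the pan. Pan 84 x 84 mm, straight lip at x +42 mm. Back wall 36 mm high; sides slope from 34 mm at x -12 mm to nothing at the lip. Starts flat in the rest, mouth roughly to the robot's left.
- scoop_grip (a point): Best grip point on the scoop's handle, on its centre line 32 mm from its free end; axes as scoop_pan, from which it lies at x -81, z +88 mm. The handle is a straight bar 110 mm long, 20 mm thick across the scoop's y (flat sides: grip across these) and 24 mm the other way, rising backwards from the back wall at 58 degrees to the pan floor (direction x -0.53, z +0.848).
- rest_floor (a point): Square black dish 112 x 112 mm, fixed, in which the scoop stands; this point is the centre of its inner floor, 4 mm above the desk. Inner opening 104 x 104 mm, x and y along its sides, rim 4 mm thick and 8 mm above this floor. With the scoop in the middle, scoop_pan is 2 mm above this point; at the start the mouth points along the rest's +y.
- tray_floor (a point): Long grey sorting tray, fixed, 108 mm along its x and 202 mm along its y; this point is the centre of its inner floor, 4 mm above the desk. Walls 4 mm thick, 30 mm above this floor; the +y end has a ramp from y +80 mm (floor) to y +97 mm (30 mm up), then an upright stop board to 63 mm above the floor. Floor 100 mm wide, y -97 to +80 mm. The cores lie in the half towards +y; the -y half is empty.
- parts_tub: Big beige open parts tub, fixed, 287 mm along its x and 251 mm along its y, origin at the centre of its underside. Walls slope in a little to the floor; inside floor about 244 x 210 mm, 4 mm above the desk; rim 64 mm above the desk.
- core_1: Black ferrite core, an eight-sided block with bevelled ends, 28 mm long along its x and 24 mm across the flats, 30 g, origin at its centre. One of four alike, lying in the sorting tray.
- core_2: Black ferrite core, an eight-sided block with bevelled ends, 28 mm long along its x and 24 mm across the flats, 30 g, origin at its centre. One of four alike, lying in the sorting tray.
- core_3: Black ferrite core, an eight-sided block with bevelled ends, 28 mm long along its x and 24 mm across the flats, 30 g, origin at its centre. One of four alike, lying in the sorting tray.
- core_4: Black ferrite core, an eight-sided block with bevelled ends, 28 mm long along its x and 24 mm across the flats, 30 g, origin at its centre. One of four alike, lying in the sorting tray.
- notes_pink: Bystander: pink pad of sticky notes, 40 x 51 x 11 mm, origin under its centre.
- mug: Bystander: spotted white mug, 91 mm high, origin at the centre of its underside.
- multimeter: Bystander: yellow and black hand multimeter lying flat, 142 x 72 x 44 mm, origin under its centre.
- usb_stick: Bystander: red USB stick, 18 x 53 x 8 mm, origin under its centre.
- stapler: Bystander: black stapler, 37 x 178 x 50 mm, origin under its centre.

How it is judged:
By the outcome, as a careful person would: the job done as asked, in the order asked, and still so for the second after the job is handed in, with the robot touching nothing.
It also fails if it takes over 70 s, if anything falls off the work surface, if the arm or the gripper's body presses on something with over 40 N, if the wrist force passes 120 N, or if a joint passes its speed limit or range.

### The arm

A 7-joint arm with a two-finger parallel gripper is mounted at the origin on a cart in front of the work surface, level with it; the furniture and walls round the work are solid. World frame = base frame: x ahead of the robot, y to its left, z up, the work surface at z = 0. Lengths are in m, angles in rad, forces in N, time in s.
With the tool pointing down it reaches from about 0.425 to 0.825 m from the base axis. Payload 3.6 kg.
Tool frame: the origin (TCP) lies where the fingers leave the gripper's body, on its centre line; the fingertips stand 73 mm ahead of it and the grasp point (between the pads) lies 54 mm ahead of it; z points along the fingers, y is the line along which they close (so a half turn about z gives the same grasp; the last joint's range is limited). The gripper opens to 85 mm and grips with 20 to 120 N. Pads are 22 mm wide; open, the fingers measure 114 mm over their backs; the gripper's body (76 mm by 85 mm) begins 54 mm behind the grasp point. The pads swing forward as they close: fully open they stand 13 mm farther back than shut.
Start: joints at [1.169, 0.615, -0.013, 1.423, 0.008, 1.103, -0.04], TCP at [0.239, -0.605, 0.304] pointing down, gripper open.
Joint ranges: [-3.12, 3.12], [-0.3, 2.06], [-1.34, 1.32], [0.26, 2.42], [-1.36, 4.5], [0.01, 1.98], [-2.84, 2.84]. Speed limits (rad/s): [2.79, 2.79, 3.14, 3.14, 3.14, 3.14, 3.14].

### API

Orientations are given as a unit quaternion [x, y, z, w].
In Python, from station import arm, snapshot, camera_info, ticket gives the robot as it stands. Calls block until the motion is done:
- arm.movep(position, orientation): joint-space move of the TCP to a pose.
- arm.line_to(position, velocity=0.15, ori=None): straight line of the TCP; ori=None keeps the orientation; velocity is the mean speed in m/s.
- arm.move_j(angles): joint-space move.
- arm.move_gripper(opening, effort=None): opening from 0.0 (shut) to 1.0 (fully open); effort is the grip in N (None keeps the last); returns when the fingers have stopped.
- arm.pause(seconds).
- arm.ik(position, orientation): joint angles nearest the present ones, or None.
- snapshot(name): name is "side" or "top"; returns the picture (400x640x3 uint8, blue, green, red); there is no depth.
- camera_info(name): a dict with "fx", "fy", "cx", "cy" (pixels), "R" (3x3) and "t" (3): a world point X has camera coordinates R X + t. Camera axes: x right, y down, z forward; pixel columns grow to the right and rows downward; lengths in m; the calibration is good to about 2 mm. A picture is of the moment at which its call begins. camera_info takes no time and is no camera call.
A pose or a line that the arm cannot do raises arm.MotionError and nothing moves.
- ticket.finish_job(): hands the job in; it is judged then, once.
Readings, each from a call of its own:
- arm.read_time(): time.
- arm.read_joint_positions(): joint angles.
- arm.read_dq(): joint speeds.
- arm.read_effort(): joint torques, N m.
- arm.read_tool_pos(): TCP position.
- arm.read_eef_rot(): TCP orientation.
- arm.read_ft_force(): force on the tool from outside, world axes, zero at the start.
- arm.read_wrist_torque(): the same for the moment, N m.
- arm.read_opening(): opening from 0.0 (shut) to 1.0 (fully open).
- arm.read_finger_force(): force on a finger pad.
Only numpy, scipy, OpenCV 4.12 (cv2) and the standard library are available. Lean on these libraries where they do the work, as an engineer would, in place of code of your own. Each camera call takes 0.05 s, during which the arm holds its last target. There are 200 camera calls.

## Working session

There is one attempt and no reset: what is moved stays moved. The work goes in short steps, each a Python script; the robot and the scene stay as the last script left them, time stands still between calls to the robot, and variables do not carry over. Pictures are saved under pics/ and viewed, at most 10 in all, crops included, and the job is handed in when it is done.

```bash
ls; mkdir -p pics
python3 - <<'E'
from station import arm, snapshot, camera_info
import cv2
for n in("top","side"):
    cv2.imwrite(f"pics/{n}0.png",snapshot(n)); c=camera_info(n); print(n,c)
print(arm.read_time(),arm.read_tool_pos(),arm.read_eef_rot())
E
```

```text
pics
top {'fx': 450.71863639769674, 'fy': 450.71863639769674, 'cx': 313.9710977678694, 'cy': 203.37157903389374, 'R': array([[ 0.02276915, -0.99955034, -0.01951124],
       [-0.99374255, -0.02049358, -0.1097987 ],
       [ 0.10934947,  0.02188917, -0.99376232]]), 't': array([0.00761114, 0.53158977, 1.46683384])}
side {'fx': 481.6592382891081, 'fy': 481.6592382891081, 'cx': 320.1341257170875, 'cy': 199.78940763646295, 'R': array([[-0.99765869, -0.06623163, -0.01704444],
       [-0.02606328,  0.59862779, -0.8006032 ],
       [ 0.06322853, -0.7982845 , -0.59895243]]), 't': array([0.53887435, 0.08416189, 1.56381688])}
0.1 [ 0.23840024 -0.60413675  0.30281619] [ 9.82388105e-01  1.86848070e-01 -2.32033814e-04 -1.16406425e-03]
```

View pics/top0.png

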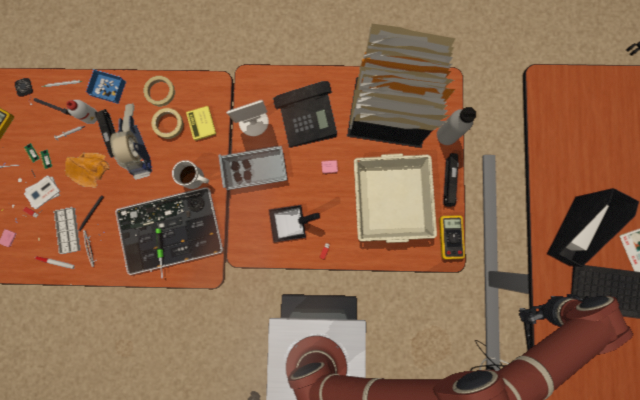

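View pics/side0.png

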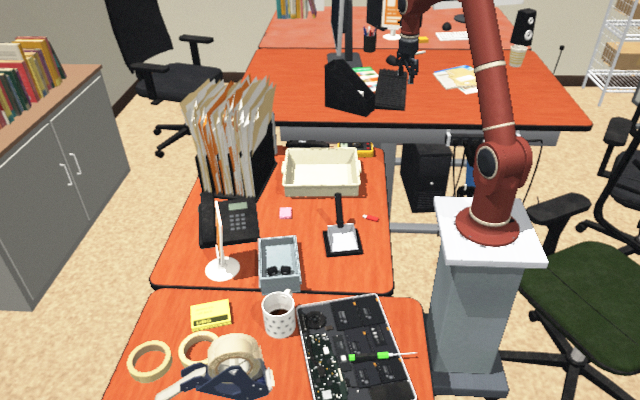

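Top view: tray around (253,168) with cores at (241,170), rest with scoop at (289,223), handle towards (318,216), tub around (396,198). I'll enlarge the work area in both views.

Run:
```python
import cv2,numpy as np
a=cv2.imread("pics/top0.png")[135:255,210:350]; b=cv2.imread("pics/side0.png")[185:305,245:385]
a=cv2.resize(a,None,fx=5.7,fy=5,interpolation=cv2.INTER_CUBIC) if 0 else cv2.resize(a,None,fx=5,fy=5,interpolation=cv2.INTER_CUBIC)
cv2.imwrite("pics/topc.png",a); cv2.imwrite("pics/sidec.png",cv2.resize(b,None,fx=5,fy=5,interpolation=cv2.INTER_CUBIC))
```

```text
(no output)
```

View pics/topc.png

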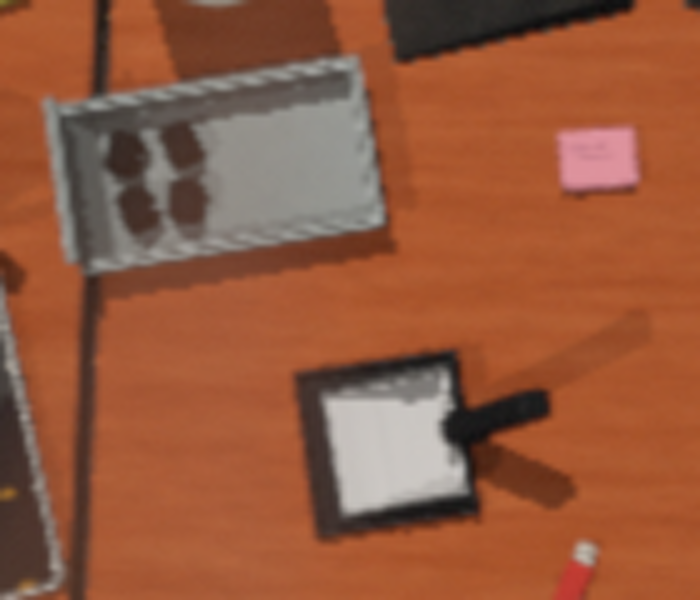

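View pics/sidec.png

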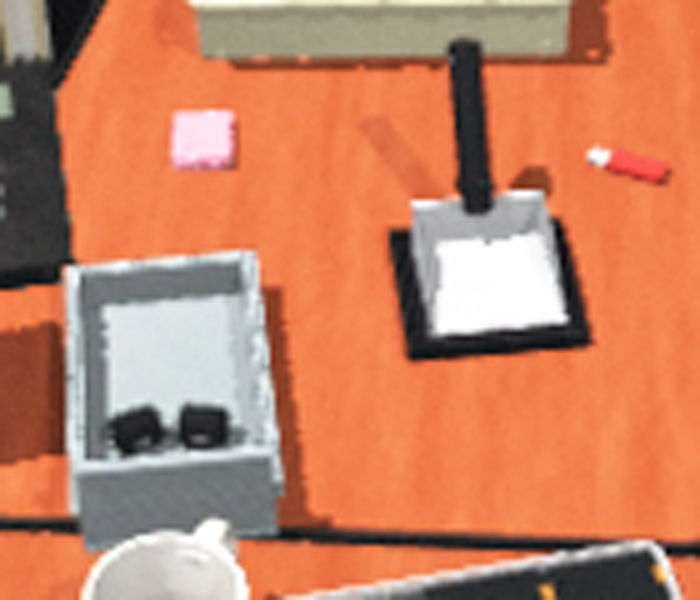

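The top crop (5x, offset 210,135) shows the tray's corners at about (358,60), (385,228) and (85,272), with the stop board on the left and cores at (127,153), (183,147), (139,209), (188,204). It also shows the rest at (297,375)-(480,515) and the handle end at (545,403). In the side crop (offset 245,185) the handle top is at (465,48).

```bash
cat > h.py <<'E'
import numpy as np,cv2
from station import arm,snapshot,camera_info,ticket
def ray(n,p):
    c=camera_info(n);R=np.array(c["R"]);t=np.array(c["t"])
    d=R.T@np.array([(p[0]-c["cx"])/c["fx"],(p[1]-c["cy"])/c["fy"],1.]);return -R.T@t,d/np.linalg.norm(d)
def onz(n,p,z):
    o,d=ray(n,p);return o+d*(z-o[2])/d[2]
def tri(pt,ps):
    (o1,d1),(o2,d2)=ray("top",pt),ray("side",ps)
    s=np.linalg.lstsq(np.c_[d1,-d2],o2-o1,rcond=None)[0]
    a,b=o1+d1*s[0],o2+d2*s[1];return (a+b)/2,np.linalg.norm(a-b)
def proj(n,X):
    c=camera_info(n);v=np.array(c["R"])@X+np.array(c["t"]);return np.array([c["fx"]*v[0]/v[2]+c["cx"],c["fy"]*v[1]/v[2]+c["cy"]])
E
python3 - <<'E'
from h import *
np.set_printoptions(precision=4,suppress=True)
T=lambda x,y:((x+.5)/5-.5+210,(y+.5)/5-.5+135); S=lambda x,y:((x+.5)/5-.5+245,(y+.5)/5-.5+185)
def quad(name,n,pts,z):
    q=np.array([onz(n,p,z)[:2] for p in pts]);print(name,n,q.tolist() if 0 else q.round(4).tolist(),"c",q.mean(0),"sides",np.linalg.norm(q-np.roll(q,-1,0),axis=1),"ang",np.degrees(np.arctan2(*(np.roll(q,-1,0)-q).T[::-1])))
quad("rest","top",[T(297,375),T(455,350),T(480,515),T(322,538)],.012)
quad("rest","side",[S(392,230),S(412,357),S(590,342),S(560,222)],.012)
top=cv2.imread("pics/top0.png");side=cv2.imread("pics/side0.png")
for n,im,(x0,y0,x1,y1) in(("top",top,(265,200,310,245)),("side",side,(320,225,375,260))):
    h=cv2.cvtColor(im,cv2.COLOR_BGR2HSV);m=np.zeros(im.shape[:2],np.uint8)
    thr=170 if n=="top" else 225
    m[y0:y1,x0:x1]=((h[y0:y1,x0:x1,1]<60)&(h[y0:y1,x0:x1,2]>thr))*255
    c=max(cv2.findContours(m,0,1)[0],key=cv2.contourArea);r=cv2.minAreaRect(c)
    quad("pan",n,cv2.boxPoints(r),.006)
# handle end: dark blobs
print("hend",tri(T(543,403),S(465,46)),"hbase",tri(T(458,427),S(479,205)))
quad("trayRim","top",[T(358,60),T(385,226),T(88,270)],.034)
quad("stop","top",[T(48,100),T(70,262)],.067)
quad("trayRim","side",[S(66,268),S(255,252)],.034)
quad("stopS","side",[S(78,462),S(275,455)],.067)
for p in[(127,153),(183,147),(139,209),(188,204)]:print("core",onz("top",T(*p),.016+.006))
for p in[(137,425),(205,422)]:print("coreS",onz("side",S(*p),.02))
h=cv2.cvtColor(top,cv2.COLOR_BGR2HSV);m=np.zeros(top.shape[:2],np.uint8);m[145:250,350:440]=((h[145:250,350:440,1]<70)&(h[145:250,350:440,2]>120))*255
c=max(cv2.findContours(m,0,1)[0],key=cv2.contourArea);quad("tub","top",cv2.boxPoints(cv2.minAreaRect(c)),.064)
E
```

```text
rest top [[0.509, 0.1701], [0.5281, 0.0643], [0.4179, 0.0448], [0.4003, 0.1498]] c [0.4639 0.1073] sides [0.1075 0.1119 0.1064 0.1106] ang [ -79.7724 -169.9419   99.529    10.6151]
rest side [[0.5266, 0.0629], [0.5074, 0.1794], [0.4008, 0.1611], [0.4195, 0.0501]] c [0.4636 0.1134] sides [0.118  0.1081 0.1126 0.1078] ang [  99.3639 -170.2894  -80.441     6.8447]
pan top [[0.4908, 0.1511], [0.5079, 0.0744], [0.4364, 0.0582], [0.4194, 0.1345]] c [0.4637 0.1046] sides [0.0786 0.0733 0.0782 0.0733] ang [ -77.4402 -167.2057  102.5531   13.1249]
pan side [[0.5032, 0.068], [0.4239, 0.0514], [0.4175, 0.1352], [0.4934, 0.1507]] c [0.4595 0.1013] sides [0.081  0.0841 0.0774 0.0832] ang [-168.1961   94.3817   11.4904  -83.2228]
hend (array([0.4838, 0.0032, 0.1156]), np.float64(0.00238365957490445)) hbase (array([0.473 , 0.06  , 0.0327]), np.float64(0.003633113711620608))
trayRim top [[0.7204, 0.1335], [0.6079, 0.1121], [0.5744, 0.3094]] c [0.6342 0.185 ] sides [0.1145 0.2002 0.2286] ang [-169.1838   99.6486  -50.2937]
stop top [[0.682, 0.3336], [0.5748, 0.3143]] c [0.6284 0.3239] sides [0.109 0.109] ang [-169.7703   10.2297]
trayRim side [[0.723, 0.1338], [0.6082, 0.1135]] c [0.6656 0.1237] sides [0.1166 0.1166] ang [-169.9466   10.0534]
stopS side [[0.68, 0.328], [0.5737, 0.3175]] c [0.6269 0.3228] sides [0.1067 0.1067] ang [-174.3447    5.6553]
core [0.6563 0.2891 0.022 ]
core [0.6612 0.2513 0.022 ]
core [0.6182 0.2794 0.022 ]
core [0.6223 0.2464 0.022 ]
coreS [0.6625 0.2521 0.02  ]
coreS [0.6235 0.2478 0.02  ]
tub top [[0.685, -0.1094], [0.7031, -0.3603], [0.4195, -0.3733], [0.4011, -0.1278]] c [ 0.5522 -0.2427] sides [0.2515 0.2839 0.2462 0.2845] ang [ -85.8677 -177.3769   94.2863    3.7023]
```

```bash
cat >> h.py <<'E'
from scipy.spatial.transform import Rotation as Ro
REST=np.array([.4637,.109,.004]);TRAY=np.array([.6464,.2234,.004]);TUB=np.array([.552,-.243,.004]);YT=np.radians(100)
def frame(yaw,p):  # scoop rotation; p = mouth-up pitch
    return (Ro.from_euler('z',yaw)*Ro.from_euler('y',-p)).as_matrix()
def tool(ref,yaw,pdeg,local=(0,0,0),alpha=20,flip=1,dg=(0,0,0),back=0):
    """TCP pose so that the scoop point `local` (scoop_pan frame) is at ref"""
    R=frame(yaw,np.radians(pdeg));a=np.radians(alpha)
    z=np.array([np.sin(a),0,-np.cos(a)]);y=np.array([0,flip,0.]);M=np.c_[np.cross(y,z),y,z]
    g=np.array([-.081,0,.088])+np.array(dg)-z*(.054+back)
    return np.array(ref)+R@(g-np.array(local)),Ro.from_matrix(R@M).as_quat()
def tr(x,y,z):  # tray coordinates -> world
    return TRAY+Ro.from_euler('z',YT-np.pi/2).apply([x,y,z])
LIP=(.042,0,-.002);BACK=(-.042,0,-.002)
E
python3 - <<'E'
from h import *
np.set_printoptions(precision=2,suppress=True)
P0=np.array([.463,.1016,.006]);Y0=np.radians(101)
for al in(0,15,30):
  for f in(1,-1):
    print(al,f)
    k=dict(alpha=al,flip=f)
    W={"pre":tool(P0,Y0,0,back=.1,**k),"grasp":tool(P0,Y0,0,**k),"lift":tool(P0+[0,0,.12],Y0,0,**k),
    "abovetray":tool(tr(0,0,.12),YT,-5,LIP,**k),"in":tool(tr(0,0,0),YT,-5,LIP,**k),"end":tool(tr(0,.08,0),YT,-3,LIP,**k),
    "scoop":tool(tr(0,0,0),YT,25,BACK,**k),"up":tool(tr(0,0,.14),YT,25,BACK,**k)}
    for yw in(40,60,80,100):
      for p in(25,-60,-75): W[f"tub{yw},{p}"]=tool(TUB+[0,0,.07 if p<0 else .15],np.radians(yw),p,LIP,**k)
    for n,w in W.items():
        q=arm.ik(*w);print("  ",n,w[0],q if q is None else np.array(q))
E
```

```text
0 1
   pre [0.48 0.02 0.25] [-0.79  0.68  1.13  1.99 -0.75  0.97 -2.22]
   grasp [0.48 0.02 0.15] [-0.33  0.62  0.35  2.08 -0.42  0.51 -2.62]
   lift [0.48 0.02 0.27] [-0.8   0.64  1.14  1.97 -0.7   1.   -2.27]
   abovetray [0.67 0.12 0.28] [ 0.29  0.92 -1.15  1.36  0.9   1.44  2.45]
   in [0.67 0.12 0.16] [ 0.3   1.08 -1.15  1.47  1.08  1.32  2.32]
   end [0.65 0.19 0.15] [ 0.19  1.09 -1.15  1.46  1.05  1.3   2.24]
   scoop [0.66 0.13 0.12] [-0.17  0.9   0.17  1.51 -0.72  0.94 -2.53]
   up [0.66 0.13 0.26] [-0.18  0.73  0.2   1.41 -0.62  1.16 -2.7 ]
   tub40,25 [ 0.42 -0.35  0.23] [ 0.51  0.61  0.52  1.86 -0.9   1.   -2.46]
   tub40,-60 [ 0.6  -0.2   0.25] [ 0.24  0.98 -0.39  1.2   0.86  1.97  2.05]
   tub40,-75 [ 0.63 -0.17  0.23] [-0.13  1.15  0.37  1.04  0.59  1.93  2.39]
   tub60,25 [ 0.47 -0.39  0.23] [ 0.54  0.73  0.48  1.59 -0.77  1.22 -2.32]
   tub60,-60 [ 0.58 -0.19  0.25] [ 0.38  0.97 -0.77  1.46  1.18  1.98  2.01]
   tub60,-75 [ 0.61 -0.15  0.23] [ 0.01  1.   -0.2   1.38  1.03  1.88  2.12]
   tub80,25 [ 0.52 -0.41  0.23] [ 0.55  0.84  0.43  1.31 -0.65  1.41 -2.19]
   tub8
[... 7032 characters left out ...]
5] [ 0.02  0.9   0.11  1.19  0.45  1.64 -0.86]
   tub60,25 [ 0.46 -0.41  0.21] [ 1.27  0.93 -0.56  1.49 -0.49  1.21  0.59]
   tub60,-60 [ 0.57 -0.21  0.27] [ 0.13  0.66  0.01  1.53  0.51  1.22 -0.64]
   tub60,-75 [ 0.6  -0.16  0.25] [-0.1   0.79  0.18  1.45  0.57  1.36 -0.72]
   tub80,25 [ 0.52 -0.43  0.21] [ 1.1   1.08 -0.54  1.08 -0.33  1.6   0.59]
   tub80,-60 [ 0.56 -0.2   0.27] [ 0.1   0.58  0.02  1.7   0.62  1.   -0.44]
   tub80,-75 [ 0.57 -0.15  0.25] [-0.19  0.67  0.22  1.72  0.74  1.06 -0.65]
   tub100,25 [ 0.59 -0.43  0.21] None
   tub100,-60 [ 0.54 -0.2   0.27] [ 0.1   0.51  0.03  1.85  0.73  0.76 -0.23]
   tub100,-75 [ 0.54 -0.15  0.25] [-0.21  0.57  0.21  1.97  1.03  0.8  -0.68]
```

Run:
```python
from h import *
np.set_printoptions(precision=4,suppress=True)
P0=np.array([.463,.1016,.006]);Y0=np.radians(101);k=dict(flip=-1)
arm.move_gripper(.7)
arm.movep(*tool(P0,Y0,0,back=.1,**k)); print(arm.read_time())
p,q=tool(P0,Y0,0,**k); arm.line_to(p,.12)
f0=arm.read_ft_force();print("pre",arm.read_tool_pos()-p,f0)
arm.move_gripper(0.0,120);arm.pause(.2)
print("grip",arm.read_opening(),arm.read_finger_force(),arm.read_ft_force(),arm.read_tool_pos(),arm.read_time())
arm.line_to(p+[0,0,.12],.2)
print(arm.read_ft_force(),arm.read_opening(),arm.read_time())
a=cv2.resize(snapshot("top")[150:260,230:370],None,fx=5,fy=5,interpolation=cv2.INTER_CUBIC);b=cv2.resize(snapshot("side")[120:270,280:400],None,fx=4,fy=4,interpolation=cv2.INTER_CUBIC)
c=np.zeros((600,800,3),np.uint8);a=cv2.resize(a,(400,314));c[:314,:400]=a;b=cv2.resize(b,(400,500));c[:500,400:]=b;cv2.imwrite("pics/lift.png",c)
```

```text
2.7833
pre [ 0.0005 -0.0002  0.0004] [-0.752  -0.0554 -0.0171]
grip 0.21835959571754074 116.97954297065735 [-0.8083 -2.3842  6.1899] [0.4825 0.0038 0.1454] 4.4167
[-0.3541  0.2549 -2.3171] 0.22049428924623332 5.1667
```

View pics/lift.png

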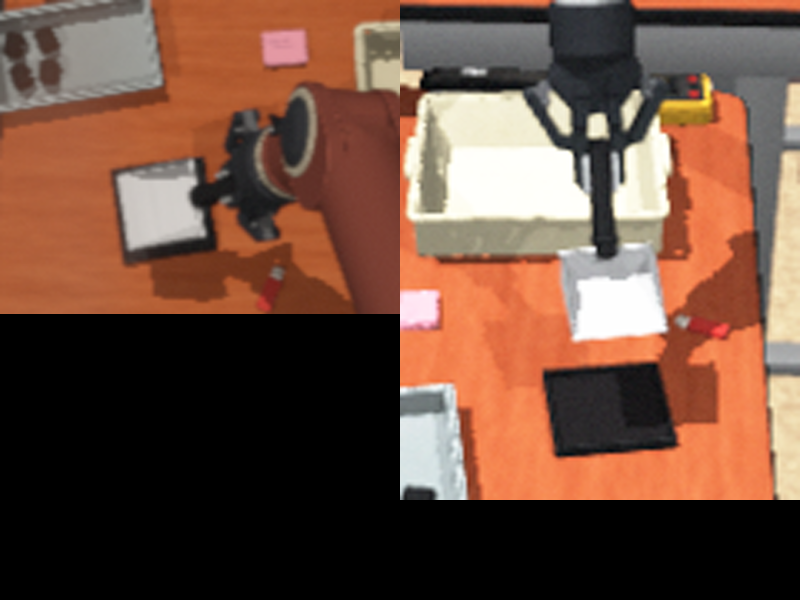

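The scoop is lifted cleanly: lip corners at lift.png (572,340) and (665,333), and the empty rest at (545,370)-(678,443). I'll compare the lip with its predicted position, then lower into the tray.

Run:
```python
from h import *
np.set_printoptions(precision=4,suppress=True)
S=lambda x,y:(280+(x-400)/3.333,120+y/3.333)
Y0=np.radians(101);P=np.array([.463,.1016,.126])
for s in(1,-1):print("pred lip px",proj("side",P+frame(Y0,0)@[.042,s*.042,-.002]))
q=[S(572,340),S(665,333)];print("meas",q,[onz("side",a,.124) for a in q])
r=np.array([onz("side",S(*a),.012)[:2] for a in[(545,370),(660,362),(678,443),(555,455)]]);print("rest",r,r.mean(0))
k=dict(flip=-1)
arm.movep(*tool(tr(0,-.002,.10),YT,-5,LIP,**k))
arm.pause(.2);f0=np.array(arm.read_ft_force());print("f0",f0,arm.read_time())
p,_=tool(tr(0,-.002,.012),YT,-5,LIP,**k);arm.line_to(p,.1)
arm.pause(.1);print("low",arm.read_ft_force()-f0,arm.read_tool_pos()-p,arm.read_time())
a=cv2.resize(snapshot("top")[145:200,210:300],None,fx=6,fy=6,interpolation=cv2.INTER_CUBIC);b=cv2.resize(snapshot("side")[205:305,245:320],None,fx=4,fy=4,interpolation=cv2.INTER_CUBIC)
c=np.zeros((600,800,3),np.uint8);a=cv2.resize(a,(490,300));c[:300,:490]=a;c[200:600,500:]=b;cv2.imwrite("pics/in.png",c)
```

```text
pred lip px [359.4864 218.537 ]
pred lip px [331.0424 221.1992]
meas [(331.6051605160516, 222.010201020102), (359.5079507950795, 219.9099909990999)] [array([0.4944, 0.1545, 0.124 ]), array([0.4137, 0.1412, 0.124 ])]
rest [[0.5248 0.0649]
 [0.415  0.0479]
 [0.3984 0.1606]
 [0.5087 0.1816]] [0.4617 0.1138]
f0 [-0.3255  0.6442 -2.1713] 6.3083
low [ 0.1149 -0.3192 -0.0786] [0.0005 0.0002 0.001 ] 7.4417
```

View pics/in.png

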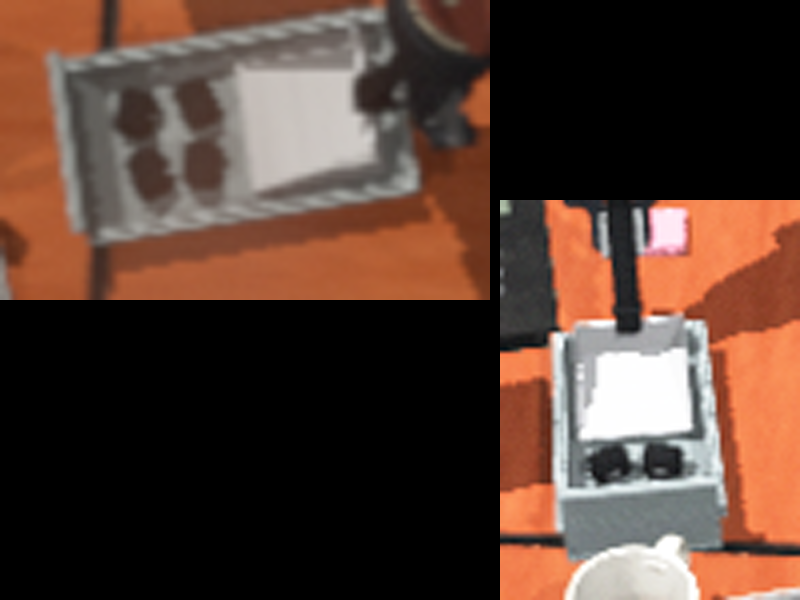

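The scoop is inside the tray, with its lip at top crop x≈237-255 and the four cores ahead of it (x 120-225). It is centred on the cores sideways in the side view. Next I lower it until it touches and push.

Run:
```python
from h import *
np.set_printoptions(precision=4,suppress=True)
k=dict(flip=-1);P=-4
f0=np.array(arm.read_ft_force())
z=.008;arm.line_to(tool(tr(0,-.002,z),YT,P,LIP,**k)[0],.1,tool(tr(0,-.002,z),YT,P,LIP,**k)[1]);arm.pause(.1)
f0=np.array(arm.read_ft_force())
while z>-.006:
    z-=.001;arm.line_to(tool(tr(0,-.002,z),YT,P,LIP,**k)[0],.05);f=arm.read_ft_force()-f0
    if f[2]>3:break
print("contact z",z,f,arm.read_tool_pos()-tool(tr(0,-.002,z),YT,P,LIP,**k)[0],arm.read_time())
yd=np.r_[-np.sin(np.radians(10)),np.cos(np.radians(10)),0]
for y in np.arange(.006,.081,.008):
    t=tool(tr(0,y,z),YT,P,LIP,**k);arm.line_to(t[0],.07,t[1])
    f=arm.read_ft_force()-f0;print(round(y,3),round(z,4),"Fy",round(f@yd,1),"Fz",f[2].round(1),"err",(arm.read_tool_pos()-t[0]).round(4))
    if f[2]>7:z+=.0007
    elif f[2]<1:z-=.0005
    if abs(f@yd)>20:break
print(arm.read_time(),z)
c=np.zeros((600,800,3),np.uint8)
c[:300,:490]=cv2.resize(snapshot("top")[145:200,210:300],(490,300),interpolation=cv2.INTER_CUBIC);c[200:600,500:]=cv2.resize(snapshot("side")[205:305,245:320],(300,400),interpolation=cv2.INTER_CUBIC)
cv2.imwrite("pics/push.png",c)
```

```text
contact z -0.001 [-1.4982 -1.6181  7.8833] [0.0003 0.0001 0.001 ] 10.1417
0.006 -0.001 Fy -1.5 Fz 7.4 err [0.0011 0.0001 0.0009]
0.014 -0.0003 Fy -1.2 Fz 6.4 err [0.0006 0.0002 0.0003]
0.022 -0.0003 Fy -2.1 Fz 7.7 err [ 0.0007 -0.0002  0.0003]
0.03 0.0004 Fy -1.3 Fz 6.1 err [ 0.      0.     -0.0003]
0.038 0.0004 Fy -1.4 Fz 4.7 err [ 0.0001 -0.0002 -0.0002]
0.046 0.0004 Fy -2.3 Fz 6.8 err [ 0.0001 -0.0002 -0.0002]
0.054 0.0004 Fy -1.8 Fz 6.3 err [-0.0001  0.0002 -0.0002]
0.062 0.0004 Fy -2.5 Fz 5.6 err [-0.0001  0.0001 -0.0002]
0.07 0.0004 Fy -2.1 Fz 5.8 err [ 0.0001 -0.0003 -0.0002]
0.078 0.0004 Fy -2.3 Fz 6.2 err [ 0.0001 -0.0002 -0.0002]
12.8083 0.00039999999999999996
```

View pics/push.png

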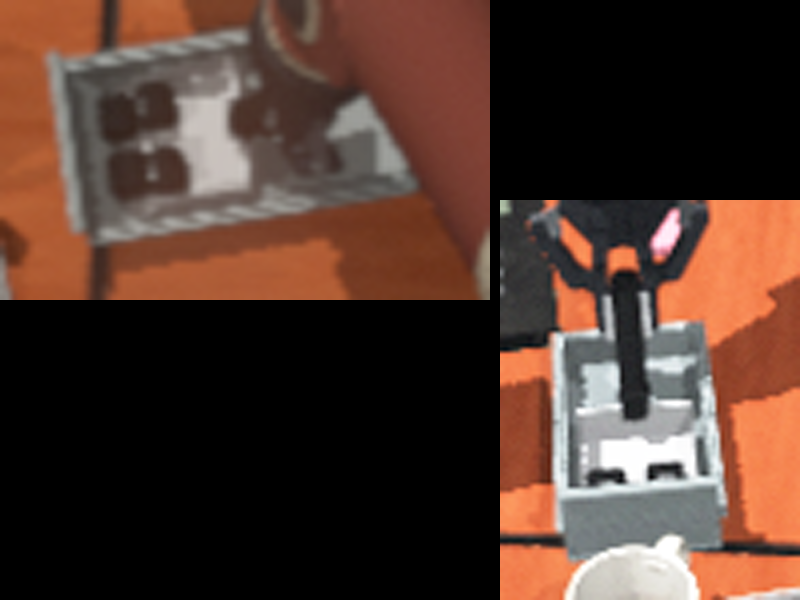

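Both cores of the near row are on the pan (crop x≈140-185), and the far row is against the ramp (x≈98-150), partly on the lip. I'll push on gently to the ramp, then tilt up along it.

Run:
```python
from h import *
np.set_printoptions(precision=4,suppress=True)
k=dict(flip=-1);P=-4;z=.0004
f0=np.array([-.3255,.6442,-2.1713]);yd=np.r_[-np.sin(np.radians(10)),np.cos(np.radians(10)),0]
def go(y,z,p,v=.05):
    t=tool(tr(0,y,z),YT,p,LIP,**k);arm.line_to(t[0],v,t[1]);f=arm.read_ft_force()-f0
    print(round(y,4),round(z,4),p,"F",round(f@yd,1),f[2].round(1));return f@yd
y=.078
while y<.090:
    y+=.002
    if go(y,z,P)<-9:break
y-=.001
for p in(0,4,8,12,16,20,24,28):
    zl=max(z,.084*np.sin(np.radians(max(p,0)))+.0015)
    yl=min(y+max(0,zl-.002)*17/30-.001,.093)
    go(yl,zl,p)
arm.pause(.2)
go(yl-.004,.10,28,.1)
print(arm.read_time())
c=np.zeros((600,800,3),np.uint8)
c[:300,:490]=cv2.resize(snapshot("top")[145:200,210:300],(490,300),interpolation=cv2.INTER_CUBIC);c[200:600,500:]=cv2.resize(snapshot("side")[205:305,245:320],(300,400),interpolation=cv2.INTER_CUBIC)
cv2.imwrite("pics/up.png",c)
```

```text
0.08 0.0004 -4 F -5.5 7.6
0.082 0.0004 -4 F -5.2 7.9
0.084 0.0004 -4 F -5.4 8.1
0.086 0.0004 -4 F -8.2 10.4
0.088 0.0004 -4 F -10.2 12.2
0.086 0.0015 0 F -7.6 7.8
0.089 0.0074 4 F -4.0 13.6
0.0923 0.0132 8 F -5.3 20.2
0.093 0.019 12 F -1.6 26.8
0.093 0.0247 16 F -0.7 31.2
0.093 0.0302 20 F -1.0 35.9
0.093 0.0357 24 F -0.8 40.5
0.093 0.0409 28 F -1.1 45.8
0.089 0.1 28 F -1.4 -1.7
17.8333
```

View pics/up.png

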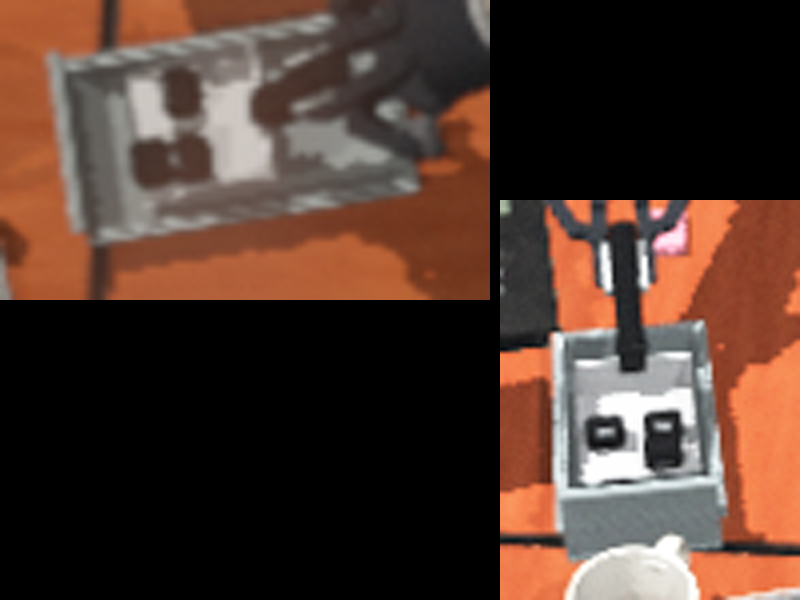

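The scoop is up with three cores on the pan (top crop (182,95), (150,163), (192,160)). The fourth isn't visible. The push-down force reached 45 N, so the scoop may have pivoted in the grip. I'll check its pitch numerically against pan edges and weight.

Run:
```python
from h import *
np.set_printoptions(precision=1,suppress=True)
print(np.array(arm.read_ft_force()),np.array(arm.read_wrist_torque()),arm.read_opening())
pos=np.array(arm.read_tool_pos());zt=Ro.from_quat(arm.read_eef_rot()).as_matrix()[:,2];G=pos+.054*zt
top=lambda X:(proj("top",X)-[210,145])*[490/90,300/55];sd=lambda X:(proj("side",X)-[245,205])*4+[500,200]
print("G",top(G),sd(G))
for p in(8,18,28,38,48):
    R=frame(YT,np.radians(p));O=G-R@[-.081,0,.088]
    print(p,"lipz",(O+R@[.042,0,0])[2].round(3),*[f(O+R@np.array(l)) for l in([.042,.042,0],[.042,-.042,0],[-.042,.042,.036],[-.042,-.042,.036],[-.042,0,0],[-.098,0,.115]) for f in(top,sd)])
```

```text
[-0.3  0.1 -2.4] [-1.4 -0.2  0. ] 0.2177780091578451
G [320.8  79.5] [623.2 267.8]
8 lipz 0.054 [125.2 204.9] [697.6 462.3] [107.1  69.8] [576.5 473.2] [263.7 176. ] [688.  352.2] [244.4  38.9] [571.7 362.1] [254.4 119.9] [633.7 398. ] [351.5  65.1] [619.8 224.1]
18 lipz 0.079 [100.3 201.2] [696.8 447.5] [82.1 63.8] [573.6 458.5] [249.4 175.4] [688.  349.9] [230.1  37.5] [570.8 359.9] [230.2 120.1] [633.4 400.5] [359.   65.5] [620.  225.1]
28 lipz 0.104 [ 81.4 195.7] [695.5 426.1] [63. 56.] [570.3 437.1] [237.4 174.1] [687.8 345. ] [218.   35.3] [569.7 355. ] [208.2 119.1] [632.9 398.9] [365.3  66.4] [620.3 227.3]
38 lipz 0.131 [ 69.5 188.7] [693.6 398.6] [50.8 46.5] [566.8 409.7] [228.  172.1] [687.3 337.4] [208.5  32.2] [568.4 347.4] [189.2 117. ] [632.  393.3] [370.2  67.6] [620.7 230.8]
48 lipz 0.157 [ 65.2 180.3] [691.3 366. ] [46.2 35.4] [563.2 377. ] [221.6 169.3] [686.7 327.3] [202.   28.4] [567.  337.4] [173.6 113.7] [630.8 383.5] [373.6  69.2] [621.2 235.3]
```

Run:
```python
from h import *
np.set_printoptions(precision=3,suppress=True)
R=Ro.from_quat(arm.read_eef_rot()).as_matrix();print(R,np.degrees(np.arccos(-R[2,2])),arm.read_tool_pos(),tool(tr(0,.089,.1),YT,28,LIP,flip=-1)[0])
t=snapshot("top");s=snapshot("side")
c=np.zeros((600,800,3),np.uint8)
c[:360,:400]=cv2.resize(t[140:212,220:300],(400,360),interpolation=cv2.INTER_CUBIC);c[:600,400:]=cv2.resize(s[185:305,245:325],(400,600),interpolation=cv2.INTER_CUBIC)
cv2.imwrite("pics/up2.png",c)
```

```text
[[-0.115  0.985 -0.13 ]
 [ 0.66   0.174  0.731]
 [ 0.743 -0.002 -0.67 ]] 47.97048886548534 [0.664 0.123 0.16 ] [0.664 0.123 0.162]
```

The tool orientation is right, so the scoop did pivot about 25° mouth-down in the grip and is now nearly level. I'll raise it clear of the tray's far end and look for the fourth core.

Run:
```python
from h import *
t=tool(tr(0,.03,.19),YT,34,LIP,flip=-1);arm.line_to(t[0],.1,t[1]);arm.pause(.2)
print(arm.read_time(),np.array(arm.read_ft_force()),np.array(arm.read_wrist_torque()))
t=snapshot("top");s=snapshot("side")
cv2.imwrite("pics/t3.png",t);cv2.imwrite("pics/s3.png",s)
c=np.zeros((600,800,3),np.uint8)
c[:390,:400]=cv2.resize(t[140:218,220:300],(400,390),interpolation=cv2.INTER_CUBIC);c[:600,400:]=cv2.resize(s[185:305,245:325],(400,600),interpolation=cv2.INTER_CUBIC)
cv2.imwrite("pics/up3.png",c)
```

```text
19.3333 [ 0.02838766 -0.89747062 -3.66445389] [-1.51804705 -0.31101026  0.00340157]
```

View pics/up3.png

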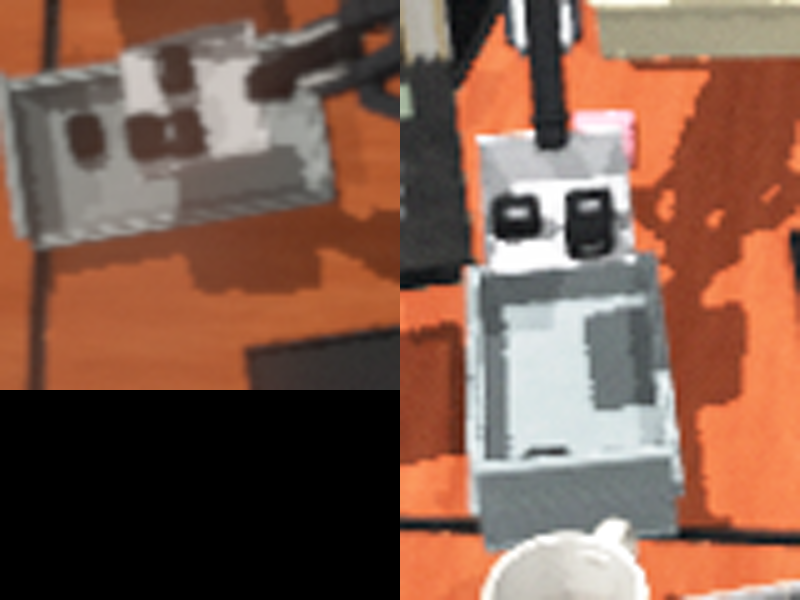

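Three cores are on the scoop and the fourth is in the tray at top px ≈(237,168). I'll measure the scoop's actual pitch from lip and back-wall corners.

Run:
```python
from h import *
np.set_printoptions(precision=4,suppress=True)
T=lambda x,y:(220+x/5-.4,140+y/5-.4);S=lambda x,y:(245+(x-400)/5-.4,185+y/5-.4)
a,e1=tri(T(122,50),S(490,272));b,e2=tri(T(252,22),S(478,137));print("lip+x",a,e1,"backtop+x",b,e2)
c,e3=tri(T(268,90),S(550,140));print("handle/back",c,e3)
R=Ro.from_quat(arm.read_eef_rot()).as_matrix();G=np.array(arm.read_tool_pos())+.054*R[:,2];print("G",G)
yd=np.r_[-np.sin(np.radians(10)),np.cos(np.radians(10)),0]
# in-plane: back top corner relative lip: local (-84,36): angle 
v=a-b;print("pitch from lip-backtop",np.degrees(np.arctan2(v[2],v@yd))+np.degrees(np.arctan2(36,84)))
v=a-G;print("pitch from lip-G",np.degrees(np.arctan2(v[2],v@yd))+np.degrees(np.arctan2(88,123)),np.hypot(v[2],v@yd))
p=onz("top",T(86,138),.02)-TRAY;print("core4 tray",Ro.from_euler('z',-(YT-np.pi/2)).apply(p))
for al in(0,10,20,30,40,50):
  for n,r,yw,pp in(("in",tr(0,0,0),YT,al-4),("end",tr(0,.085,0),YT,al+0),("up",tr(0,.085,.14),YT,al+15),("tub",TUB+[0,0,.14],np.radians(60),al+5),("dump",TUB+[0,0,.07],np.radians(60),al-65)):
    # scoop pitch pp-al: pose equals grasp alpha=20+al
    w=tool(r,yw,pp-al,LIP,alpha=20+al,flip=-1);q=arm.ik(*w);print(al,n,q is not None,end="; ")
  print()
```

```text
lip+x [0.6842 0.2412 0.1276] 0.004186425804825284 backtop+x [0.6998 0.1565 0.1552] 0.0013284253089234667
handle/back [0.6596 0.1462 0.1462] 0.002190621502364196
G [0.6674 0.1034 0.1997]
pitch from lip-backtop 5.469781900993532
pitch from lip-G 7.105450512037887 0.1511092325860475
core4 tray [0.0139 0.0582 0.016 ]
0 in True; 0 end True; 0 up True; 0 tub True; 0 dump True; 
10 in True; 10 end True; 10 up True; 10 tub True; 10 dump True; 
20 in True; 20 end True; 20 up True; 20 tub True; 20 dump True; 
30 in True; 30 end True; 30 up True; 30 tub True; 30 dump True; 
40 in True; 40 end True; 40 up True; 40 tub True; 40 dump True; 
50 in True; 50 end True; 50 up True; 50 tub True; 50 dump True;
```

The scoop is at about +6.5° (effective grasp angle 47.5°) and follows the tool firmly now. I'll dump these three, then fetch the last.

Run:
```python
from h import *
k=dict(flip=-1,alpha=47.5);Y=np.radians(60)
def go(ref,yw,p,v,loc=LIP):
    t=tool(ref,yw,p,loc,**k);arm.line_to(t[0],v,t[1])
go(tr(0,.03,.20),YT,14,.1)
go(TUB+[0,0,.15],Y,14,.2)
go(TUB+[0,0,.09],Y,-10,.15)
go(TUB+[0,0,.05],Y,-65,.15);arm.pause(.3)
print(arm.read_time(),arm.read_ft_force())
t=snapshot("top");s=snapshot("side");cv2.imwrite("pics/t4.png",t);cv2.imwrite("pics/s4.png",s)
go(TUB+[0,0,.16],Y,-50,.2);go(TUB+[0,.1,.2],Y,0,.25)
print(arm.read_time(),arm.read_ft_force())
t=snapshot("top");s=snapshot("side");cv2.imwrite("pics/t5.png",t);cv2.imwrite("pics/s5.png",s)
def blobs(im,x0,y0,x1,y1,thr):
    m=(im[y0:y1,x0:x1].max(2)<thr).astype(np.uint8);n,l,st,c=cv2.connectedComponentsWithStats(m)
    return [(st[i,4],(c[i]+[x0,y0]).round(1)) for i in range(1,n) if st[i,4]>12]
print("tub top",blobs(t,355,155,437,242,110));print("tub side",blobs(s,280,145,362,196,90))
```

```text
25.1667 [ 0.20621084 -0.4993135  -2.38822564]
27.075 [ 0.93416451 -0.16342303 -1.74416272]
tub top [(np.int32(112), array([409.1, 163.6])), (np.int32(19), array([360.7, 165.6])), (np.int32(46), array([370.3, 178.5])), (np.int32(60), array([363.1, 189.2])), (np.int32(1038), array([420.4, 216.4])), (np.int32(86), array([384.3, 234.7]))]
tub side [(np.int32(73), array([301. , 145.7])), (np.int32(41), array([355.9, 146.2])), (np.int32(36), array([320.9, 180.6]))]
```

```bash
cat >> h.py <<'E'
yd=np.r_[-np.sin(np.radians(10)),np.cos(np.radians(10)),0]
def blobs(im,x0,y0,x1,y1,thr,mn=12):
    m=(im[y0:y1,x0:x1].max(2)<thr).astype(np.uint8);n,l,st,c=cv2.connectedComponentsWithStats(m)
    return [(int(st[i,4]),(c[i]+[x0,y0]).round(1).tolist()) for i in range(1,n) if st[i,4]>mn]
E
python3 - <<'E'
from h import *
for f in("t3","t5"):
    im=cv2.imread(f"pics/{f}.png");print(f,blobs(im,222,150,290,190,75),im[168,237],im[175,240],im[182,262])
k=dict(flip=-1,alpha=47.5);P=-6
def go(y,z,p,v=.1,x=0):
    t=tool(tr(x,y,z),YT,p,LIP,**k);arm.line_to(t[0],v,t[1])
go(-.002,.14,P,.25);go(-.002,.10,P,.1);arm.pause(.15);f0=np.array(arm.read_ft_force())
t=snapshot("top");s=snapshot("side");cv2.imwrite("pics/t6.png",t);cv2.imwrite("pics/s6.png",s);print(blobs(t,222,150,290,190,75))
go(-.002,.025,P,.12);z=.025
while z>-.014:
    z-=.0015;go(-.002,z,P,.06);f=arm.read_ft_force()-f0
    if f[2]>3:break
print("contact",z,f,arm.read_time())
E
```

```text
t3 [(131, [279.3, 154.1]), (43, [236.5, 166.6])] [42 49 67] [148 153 156] [ 87  94 105]
t5 [(13, [223.8, 165.5]), (47, [236.6, 166.8])] [42 49 66] [145 150 153] [129 135 140]
[(133, [280.9, 154.2]), (43, [236.5, 166.6])]
contact -0.0035000000000000035 [ 0.10868126 -0.31314842  5.14447361] 35.3083
```

Run:
```python
from h import *
k=dict(flip=-1,alpha=47.5);f0=np.array([0,0,-2.2])
def go(y,z,p,v=.08):
    t=tool(tr(0,y,z),YT,p,LIP,**k);arm.line_to(t[0],v,t[1]);f=arm.read_ft_force()-f0
    print(round(y,4),round(z,4),p,"F",round(f@yd,1),f[2].round(1));return f
z=-.003
for y in(.03,.055,.072,.080):
    f=go(y,z,-6)
    if f[2]>8:z+=.001
while y<.092:
    y+=.003
    if go(y,z,-6)@yd<-9:break
y-=.001;dz=0
for p in(-2,4,9,14):
    zl=.084*np.sin(np.radians(max(p,0)))+.004+dz
    f=go(y+zl*.4,zl,p)
    if f[2]>8:dz+=.004
go(y,.09,14,.1)
go(.03,.19,14,.15)
print(arm.read_time())
t=snapshot("top");s=snapshot("side");cv2.imwrite("pics/t7.png",t);cv2.imwrite("pics/s7.png",s)
print(blobs(t,222,145,290,190,75),blobs(s,255,215,300,285,60))
print("old",blobs(cv2.imread("pics/t3.png"),222,145,290,190,75),blobs(cv2.imread("pics/s3.png"),255,215,300,285,60))
```

```text
0.03 -0.003 -6 F 2.4 3.5
0.055 -0.003 -6 F 1.8 4.1
0.072 -0.003 -6 F 1.1 4.7
0.08 -0.003 -6 F -2.4 7.0
0.083 -0.003 -6 F -3.2 8.5
0.086 -0.003 -6 F -8.9 12.4
0.089 -0.003 -6 F -15.0 17.8
0.0896 0.004 -2 F -7.6 6.7
0.0919 0.0099 4 F -7.2 2.5
0.0949 0.0171 9 F -5.5 5.7
0.0977 0.0243 14 F -6.0 8.9
0.088 0.09 14 F 0.4 0.1
0.03 0.19 14 F 0.0 -0.9
40.5833
[(17, [229.5, 148.8]), (168, [278.6, 150.5]), (51, [243.9, 154.5])] [(77, [256.1, 228.7]), (58, [269.9, 222.6])]
old [(17, [229.5, 148.8]), (161, [280.6, 152.9]), (43, [236.5, 166.6])] [(76, [256.1, 228.7]), (84, [282.3, 229.5]), (46, [267.7, 228.7])]
```

Run:
```python
from h import *
print(tri((243.9,154.5),(269.9,222.6)))
t=cv2.imread("pics/t7.png");s=cv2.imread("pics/s7.png");print("tub",blobs(t,360,160,432,236,90),blobs(s,286,150,358,194,90))
k=dict(flip=-1,alpha=46);Y=np.radians(60)
def go(ref,yw,p,v,loc=LIP):
    t=tool(ref,yw,p,loc,**k);arm.line_to(t[0],v,t[1])
go(TUB+[0,0,.15],Y,13,.25)
go(TUB+[0,0,.09],Y,-10,.18)
go(TUB+[0,0,.06],Y,-65,.18);arm.pause(.3)
go(TUB+[0,0,.16],Y,-45,.25);go(REST+[0,0,.17],YT,0,.3,(0,0,0))
arm.pause(.1);print(arm.read_time(),arm.read_ft_force())
t=snapshot("top");s=snapshot("side");cv2.imwrite("pics/t8.png",t);cv2.imwrite("pics/s8.png",s)
print("tub",blobs(t,360,160,432,236,90),blobs(s,286,150,358,194,90),"tray",blobs(t,222,145,290,190,75))
c=np.zeros((600,800,3),np.uint8)
c[:440,:400]=cv2.resize(t[150:260,250:350],(400,440),interpolation=cv2.INTER_CUBIC);c[:400,400:]=cv2.resize(s[150:260,270:380],(400,400),interpolation=cv2.INTER_CUBIC)
c[440:600,:200]=cv2.resize(t[150:245,350:445],(200,160));c[400:600,400:800]=cv2.resize(s[145:200,280:365],(400,200))
cv2.imwrite("pics/rest.png",c)
```

```text
(array([0.65919836, 0.23157692, 0.17917638]), np.float64(0.00040781131669555065))
tub [(29, [381.0, 166.2]), (48, [370.7, 179.0]), (57, [363.4, 189.2]), (13, [397.6, 196.6]), (64, [382.8, 199.3]), (28, [407.5, 216.1]), (96, [424.4, 232.3])] [(65, [288.3, 157.4]), (41, [321.0, 180.7])]
46.8833 [ 0.80013296  0.48956765 -1.9727163 ]
tub [(74, [366.1, 181.9]), (300, [381.3, 184.1]), (78, [367.6, 208.5]), (16, [391.1, 230.1])] [(23, [330.0, 151.0]), (221, [339.8, 165.7]), (66, [317.6, 180.2])] tray [(17, [229.5, 148.8])]
```

View pics/rest.png

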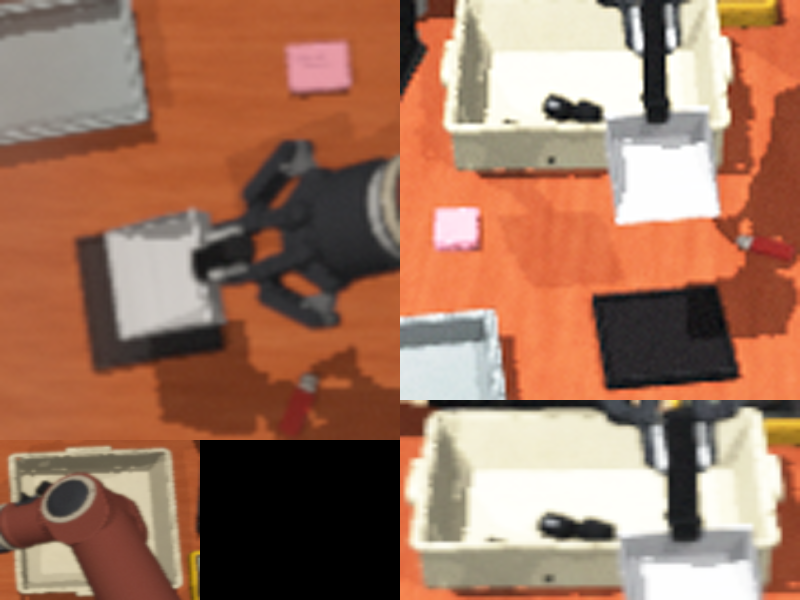

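Tray is empty, scoop is empty, and cores are lying in the tub (side crop around (575,108)). The lip corners at side crop (617,222) and (720,215), with top (105,228) and (120,340), let me trim the pitch before setting down.

Run:
```python
from h import *
np.set_printoptions(precision=4,suppress=True)
T=lambda x,y:(250+x/4-.4,150+y/4-.4);S=lambda x,y:(270+(x-400)/3.636-.4,150+y/3.636-.4)
a,e=tri(T(105,228),S(617,222));b,e2=tri(T(120,340),S(720,215));L=(a+b)/2
R=Ro.from_quat(arm.read_eef_rot()).as_matrix();G=np.array(arm.read_tool_pos())+.054*R[:,2];v=L-G
print(a,b,e,e2,np.linalg.norm(a-b),"G",G,"pitch",np.degrees(np.arctan2(v[2],v@yd))+np.degrees(np.arctan2(88,123)),np.hypot(v[2],v@yd))
d=(b-a);print("yaw",np.degrees(np.arctan2(d[1],d[0]))+270)
r=np.array([onz("side",S(*q),.012)[:2] for q in[(594,297),(718,287),(738,376),(607,388)]]);print("rest side",r.mean(0))
r=np.array([onz("top",T(*q),.012)[:2] for q in[(78,238),(93,370),(222,348)]]);print("rest top",r,(r[0]+r[2])/2)
print(blobs(cv2.imread("pics/s8.png"),282,150,360,200,110,4))
```

```text
[0.504  0.1328 0.1488] [0.4204 0.1188 0.1476] 0.003707782943446718 0.0007507023403864535 0.08477482711263878 G [0.4783 0.0286 0.2623] pitch -13.622326697058625 0.1507007252576435
yaw 99.52626973923594
rest side [0.4635 0.114 ]
rest top [[0.5107 0.1699]
 [0.4006 0.1536]
 [0.4212 0.0466]] [0.466  0.1082]
[(15, [283.0, 152.0]), (272, [338.4, 163.8]), (7, [346.0, 159.0]), (74, [317.5, 180.2]), (17, [299.1, 197.8])]
```

Run:
```python
from h import *
np.set_printoptions(precision=4,suppress=True)
k=dict(flip=-1,alpha=59.6);C=np.array([.4645,.110,.004])
def go(z,p,v):
    t=tool(C+[0,0,z],YT,p,**k);arm.line_to(t[0],v,t[1]);return arm.read_ft_force()
go(.06,0,.15);arm.pause(.1);f0=np.array(arm.read_ft_force())
z=.008;go(z,0,.12)
for i in range(7):
    f=go(z,0,.06)-f0;print(round(z,4),f)
    if f[2]>3:break
    z-=.0015
s=snapshot("side");t=snapshot("top");cv2.imwrite("pics/s9.png",s);cv2.imwrite("pics/t9.png",t)
print(arm.read_time())
```

```text
0.008 [0.2782 0.9044 0.7033]
0.0065 [-1.0692  0.0056  0.1564]
0.005 [-0.3725  0.2458 -0.3739]
0.0035 [-0.6037  0.5467  1.2081]
0.002 [0.4494 0.8411 1.2171]
0.0005 [-1.119  -1.2572  4.5881]
50.2167
```

Run:
```python
from h import *
np.set_printoptions(precision=4,suppress=True)
p=np.array(arm.read_tool_pos());z=Ro.from_quat(arm.read_eef_rot()).as_matrix()[:,2]
arm.move_gripper(.8);arm.pause(.2)
arm.line_to(p-.09*z,.15);p=np.array(arm.read_tool_pos());arm.line_to(p+[-.0,-.05,.12],.25)
print(arm.read_time(),arm.read_opening(),arm.read_ft_force())
t=snapshot("top");s=snapshot("side");cv2.imwrite("pics/t10.png",t);cv2.imwrite("pics/s10.png",s)
for n,im,(x0,y0,x1,y1),thr in(("top",t,(265,195,312,245),165),("side",s,(320,225,375,260),225)):
    h=cv2.cvtColor(im,cv2.COLOR_BGR2HSV);m=np.zeros(im.shape[:2],np.uint8);m[y0:y1,x0:x1]=((h[y0:y1,x0:x1,1]<60)&(h[y0:y1,x0:x1,2]>thr))*255
    c=max(cv2.findContours(m,0,1)[0],key=cv2.contourArea);q=np.array([onz(n,a,.006)[:2] for a in cv2.boxPoints(cv2.minAreaRect(c))]);print(n,q.round(4).tolist(),q.mean(0))
print("tub",blobs(t,360,160,432,236,90),blobs(s,284,150,360,200,90),"tray",blobs(t,222,145,290,190,75))
```

```text
52.3667 0.7988772761781202 [-1.4147  0.6253 -1.2509]
top [[0.4968, 0.1601], [0.5116, 0.0776], [0.4343, 0.0633], [0.4195, 0.1453]] [0.4655 0.1116]
side [[0.5042, 0.0738], [0.4217, 0.0615], [0.4174, 0.1457], [0.4963, 0.1572]] [0.4599 0.1096]
tub [(1261, [381.1, 202.8]), (40, [423.2, 181.0]), (81, [418.6, 203.4])] [(67, [317.7, 180.3]), (31, [337.8, 196.8])] tray [(17, [229.5, 148.8]), (13, [223.8, 165.3])]
```

Run:
```python
from h import *
print(arm.read_tool_pos())
p=np.array(arm.read_tool_pos());arm.line_to(p+[0,0,.08],.25)
arm.move_j([1.169,.615,-.013,1.423,.008,1.103,-.04])
print(arm.read_time())
t=snapshot("top");s=snapshot("side");cv2.imwrite("pics/t11.png",t);cv2.imwrite("pics/s11.png",s)
print("tub",blobs(t,360,160,432,236,100,5),blobs(s,284,150,360,200,90,5),"tray",blobs(t,222,145,290,190,75))
t0=cv2.imread("pics/top0.png");m=(cv2.absdiff(t,t0).max(2)>40).astype(np.uint8)
n,l,st,c=cv2.connectedComponentsWithStats(m);print("changed",[(st[i].tolist()) for i in range(1,n) if st[i,4]>6])
```

```text
[ 0.49875998 -0.14005744  0.2841829 ]
55.0
tub [(9, [361.3, 165.8]), (56, [370.8, 179.1]), (62, [363.4, 189.3]), (113, [384.1, 195.5])] [(66, [317.6, 180.2]), (31, [337.8, 196.8])] tray [(18, [229.5, 149.0]), (17, [228.5, 158.4]), (37, [224.4, 170.4])]
changed [[231, 159, 21, 25, 319], [360, 174, 16, 23, 172], [378, 186, 13, 22, 165], [296, 209, 8, 25, 83], [272, 213, 7, 25, 76], [317, 213, 3, 6, 18], [306, 221, 7, 5, 15], [321, 229, 4, 6, 12], [312, 234, 5, 3, 7], [280, 236, 7, 2, 7], [557, 294, 10, 3, 19], [547, 296, 4, 4, 13], [535, 304, 8, 2, 8], [522, 306, 7, 4, 22], [519, 309, 5, 13, 36], [536, 308, 4, 3, 9], [534, 318, 10, 6, 15]]
```

```bash
python3 -c "
from h import *
print(ticket.finish_job())"
```

```text
the job is handed in; nothing more can be done
None
```

Job handed in at about 55 s: the last pictures show four cores' worth of dark blobs in the tub, an empty tray, the scoop lying flat in its rest and released, and nothing else moved; it took two scoops because the scoop pivoted in the grip and left one core behind, and the wrist felt up to about 46 N while the pan was pressed on the tray floor.

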